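Load test tiles into the light-exposure station and start the lamp

ROBOT

A 7-joint arm with a two-finger parallel gripper is mounted at the origin on the work surface. World frame = base frame: x ahead of the robot, y to its left, z up, the work surface at z = 0. Lengths are in m, angles in rad, forces in N, time in s.
With the tool pointing down it reaches from about 0.425 to 0.875 m from the base axis. Payload 4.7 kg.
Tool frame: the origin (TCP) lies midway between the tips of the shut fingers; the grasp point (between the pads) lies 19 mm behind it; z points along the fingers, y is the line along which they close (so a half turn about z gives the same grasp; the last joint's range is limited). The gripper opens to 87 mm and grips with 3 to 60 N. Pads are 19 mm wide; open, the fingers measure 117 mm over their backs; the gripper's body (75 mm by 190 mm) begins 51 mm behind the grasp point.
Start: joints at [1.248, 0.321, -0.07, 1.45, 0.023, 1.371, -0.057], TCP at [0.215, -0.614, 0.194] pointing down, gripper open.
Joint ranges: [-2.86, 2.86], [-0.3, 2.09], [-1.38, 1.24], [0.06, 2.45], [-1.56, 4.7], [0.09, 2.05], [-2.69, 2.69]. Speed limits (rad/s): [2.57, 2.57, 3.14, 3.14, 3.14, 3.14, 3.14].

INTERFACE

Orientations are given as a rotation vector (axis times angle).
In Python, from bench import ctrl gives the robot as it stands. The module is installed in compiled form; this text tells all that it offers.
- The arm moves only by the shell command python3 -m handwheel 'ROWS' [FORCE]. ROWS is JSON, a list of rows, each a list of 7 numbers: the finger opening in m, from 0 to 0.087, then the shift along the tool's x, y, z in m, then the turn, a rotation vector about the tool's x, y, z in degrees. A call has 1 to 12 rows; each row shifts and turns the commanded pose from where the row before left it, along the tool's axes as they then stand; what a row does not reach is not made up. A row lasts 1/8 s, in which the tool goes at most 62.5 mm and 10.7 degrees, less where a joint would pass 70% of its speed; a pose out of reach is approached as far as the arm can. A call is refused whole if a number of a shift passes 0.0625 or a number of a turn 10.7, either way. A call with a gripper value outside its range is refused whole. The fingers move at their own pace and stop on an object; FORCE is the grip in N (left out, the last holds). Time passes only in rows, so rows that do not move let the fingers close. It gives the time, the measured TCP pose, the force, the opening and the grip force at its end, in the units of the state.
- ctrl.get_state(): the state, without advancing time (a new reading comes with each control period).
- ctrl.get_image(name): name is "scene" or "top"; returns (picture, depth): 480x640x3 uint8, blue, green, red; 480x640 float32, m along the optical axis (not along the pixel's ray), 0 where there is no reading.
- ctrl.camera_info(name): a dict with "intrinsics" (3x3 intrinsics, pixels), "R" (3x3) and "t" (3): a world point X has camera coordinates R X + t. Camera axes: x right, y down, z forward; pixel columns grow to the right and rows downward; lengths in m; the calibration is good to about 2 mm. A picture is of the moment at which its call begins. camera_info takes no time and is no camera call.
- ctrl.close_job(): hands the job in; it is judged then, once.
The state is a dict: "time": time; "joint_positions": joint angles; "qd": joint speeds; "joint_torque": joint torques, N m; "position": TCP position; "tool_rot": TCP orientation; "ft_force": force on the tool from outside, world axes, zero at the start; "torque": the same for the moment, N m; "grip_width": opening from 0.0 (shut) to 1.0 (fully open); "grip_force": force on a finger pad.
Only numpy, scipy, OpenCV 4.12 (cv2) and the standard library are available. Lean on these libraries where they do the work, as an engineer would, in place of code of your own. Each camera call takes 0.05 s, during which the arm holds its last target. There are 200 camera calls.

TASK

Lay every loose test tile centred on a seat of its own on the exposure bed and press it down until it sits flat on the plate. Then pull the timer knob out, turn it clockwise to the run notch (long mark) and push it fully back in; last, lift the sprung guard, flip the lamp toggle beneath it fully to the back (on) and let the guard drop shut. In the end all tiles must still sit flat on their seats, and the bottles and the beaker must not be knocked over.

Things in the scene. Friction and masses are not known exactly. Their poses are not given: they have to be found in the camera images.
- tile_a: white glazed ceramic test tile, 50 x 50 x 10 mm, about 60 g, lying flat on the table at the start; origin at the centre of its underside, z up, x and y along its sides. Absent (None) in some runs: two or three of the four tiles are there. All tiles are alike.
- tile_b: white glazed ceramic test tile, 50 x 50 x 10 mm, about 60 g, lying flat on the table at the start; origin at the centre of its underside, z up, x and y along its sides. Absent (None) in some runs: two or three of the four tiles are there. All tiles are alike.
- tile_c: white glazed ceramic test tile, 50 x 50 x 10 mm, about 60 g, lying flat on the table at the start; origin at the centre of its underside, z up, x and y along its sides. Absent (None) in some runs: two or three of the four tiles are there. All tiles are alike.
- tile_d: white glazed ceramic test tile, 50 x 50 x 10 mm, about 60 g, lying flat on the table at the start; origin at the centre of its underside, z up, x and y along its sides. Absent (None) in some runs: two or three of the four tiles are there. All tiles are alike.
- bed: exposure bed: a fixed flat aluminium plate, 110 (its x) x 320 (its y) x 12 mm, lying on the table; origin at the centre of its underside, top at z = 12 mm. Three seats in a row, each a thin dark 58 mm square outline round a black lift pad. A tile pressed home lies flat on the plate, its underside 12 mm and its top 22 mm above the bed's origin
- seat0 (a point): centre of seat 0 on the top surface of the bed (bed frame x 0, y -90 mm, z 12 mm); axes as the bed's. Any tile may go on any seat
- seat1 (a point): centre of seat 1 on the top surface of the bed (bed frame x 0, y 0 mm, z 12 mm); axes as the bed's. Any tile may go on any seat
- seat2 (a point): centre of seat 2 on the top surface of the bed (bed frame x 0, y 90 mm, z 12 mm); axes as the bed's. Any tile may go on any seat
- pad0 (a joint): lift pad of seat 0, m: 0 standing 6 mm proud of the plate, 0.006 sunk flush. Black, round, 34 mm across; carries a tile without moving, sinks under a push of about 5 N and stays where it is pushed. Pads of unused seats do not matter
- pad1 (a joint): lift pad of seat 1, m: 0 standing 6 mm proud of the plate, 0.006 sunk flush. Black, round, 34 mm across; carries a tile without moving, sinks under a push of about 5 N and stays where it is pushed. Pads of unused seats do not matter
- pad2 (a joint): lift pad of seat 2, m: 0 standing 6 mm proud of the plate, 0.006 sunk flush. Black, round, 34 mm across; carries a tile without moving, sinks under a push of about 5 N and stays where it is pushed. Pads of unused seats do not matter
- timer_box: white fixed box 110 x 110 x 40 mm, the exposure timer knob at the centre of its top; origin at the centre of its underside, front towards its -x. Round the knob a steel collar, 58 mm across and 8 mm high, has two notches: at the front (-x, short black mark: off) and 1.2 rad clockwise from it seen from above (towards +y, long black mark: run)
- timer_pull (a joint): how far the timer knob is pulled up, m: 0 in, 0.011 fully out; moves with about 3 N and stays where it is left. While it is in, its index pin sits in a collar notch and it cannot be turned (beyond +-0.15 rad of play); from 0.009 out it turns freely, and it goes in again only over a notch
- timer_dial (a joint): angle of the timer knob, rad, growing clockwise seen from above: about 0 with the index pin at the off notch, 1.2 at the run notch; limits -0.12 and 1.45; light friction. In the box frame the pin points to (-cos a, sin a)
- knob_top (a point): centre of the top of the timer knob's grip: an upright black bar 46 mm long, 14 mm wide and 27 mm high, over a disc; its long side lies along this point's x axis, its pin (and a white line on top) to the point's -x; it turns and rises with the knob. With the knob in, this point is 81 mm above the table
- switch_box: white fixed box 110 x 110 x 40 mm with the lamp toggle and its guard on top; origin at the centre of its underside, front towards its -x (towards the robot, within about 20 degrees).
- guard (a joint): opening of the sprung guard over the toggle, rad: 0 shut, 1.4 fully up, front edge rising about point guard_hinge. A grey hood 66 mm wide (60 inside), open at the front, two side walls, flat roof 3 mm thick from box x = -32 to +28 mm, underside 30 mm above the box top; its front 10 mm is a lip ahead of the side walls. Spring and weight shut it when let go (0.7 N at the lip shut, 1 N open)
- guard_hinge (a point): hinge axis of the guard, along box y, at box x = +25, z = 48 mm (8 mm above the box top); fixed to the box. As nothing holds the guard up, it must be propped by the hand while the fingertips reach the toggle, for example by pushing shut fingers, tilted some 40 degrees to point forward and down, in under the lip, middle of the tips about 13 mm above the box top: the roof rides up on them
- guard_lip (a point): middle of the front edge of the guard's lip, at the roof's underside; moves with the guard. Shut, it is at box x = -32, z = 70 mm
- lamp_toggle (a joint): angle of the steel lamp toggle, rad: 0 off, leaning 0.35 rad to the front (-x of the box); 0.7 on, leaning as far to the back (+x). Pivot at box x = -12, y = 0, z = 40 mm; stands 28 mm from pivot to top, ends in a paddle 16 mm wide and 8 mm thick; takes about 1.3 N at the tip and stays where it is left
- toggle_tip (a point): top end of the lamp toggle; moves with it. Off: box x = -22, z = 66 mm; on: x = -2, z = 66 mm
- bottle_1: small closed green glass sample bottle with a white cap, 40 mm across and 75 mm tall, standing on the table behind the bed; a bystander; origin at the centre of its base, z up
- bottle_2: small closed green glass sample bottle with a white cap, 40 mm across and 75 mm tall, standing on the table behind the bed; a bystander; origin at the centre of its base, z up
- beaker: empty glass cup 60 mm across and 75 mm tall, standing behind the bed; a bystander; origin at the centre of its base, z up
Not all that is in view belongs to the job. Leave any red or yellow look-alike of the tile_c alone.

How it is judged:
On the way, in this order (a step that is already met when the one before it is completed fails the run):
1. every tile lies flat on a seat, pressed home, with the lamp off ((horizontal distance between tile_a and seat0 below 0.01 m or horizontal distance between tile_a and seat1 below 0.01 m or horizontal distance between tile_a and seat2 below 0.01 m) and z of tile_a in the frame of bed between 0.009 and 0.0145 m and angle between each of tile_a, tile_b, tile_c, tile_d's own z axis and vertical below 0.06 rad and (horizontal distance between tile_b and seat0 below 0.01 m or horizontal distance between tile_b and seat1 below 0.01 m or horizontal distance between tile_b and seat2 below 0.01 m) and z of tile_b in the frame of bed between 0.009 and 0.0145 m and (horizontal distance between tile_c and seat0 below 0.01 m or horizontal distance between tile_c and seat1 below 0.01 m or horizontal distance between tile_c and seat2 below 0.01 m) and z of tile_c in the frame of bed between 0.009 and 0.0145 m and (horizontal distance between tile_d and seat0 below 0.01 m or horizontal distance between tile_d and seat1 below 0.01 m or horizontal distance between tile_d and seat2 below 0.01 m) and z of tile_d in the frame of bed between 0.009 and 0.0145 m and value of joint lamp_toggle below 0.3 rad), for 0.2 s.
2. the timer knob is pulled out (value of joint timer_pull above 0.008 m), for 0.1 s.
3. the knob, still out, is turned to the run notch (value of joint timer_dial between 1.05 and 1.35 rad and value of joint timer_pull above 0.005 m), for 0.1 s.
4. the knob is pushed in at the run notch, the lamp still off (value of joint timer_dial between 1.05 and 1.35 rad and value of joint timer_pull below 0.003 m and value of joint lamp_toggle below 0.3 rad), for 0.2 s.
5. the toggle is flipped on with the guard lifted (value of joint lamp_toggle above 0.55 rad and value of joint guard above 0.1 rad), for 0.05 s.
6. the guard has dropped shut over the toggle, which stays on (value of joint lamp_toggle above 0.55 rad and value of joint guard below 0.06 rad), for 0.2 s.
At the end, for the whole second after the job is handed in: every tile that is there is at rest, centred within 10 mm of a seat, flat (within 0.06 rad) and pressed home (underside within 2.5 mm of the bed's top); the timer knob is in (under 3 mm) at 1.05 to 1.35 rad; the toggle is on (over 0.55 rad) and the guard shut (under 0.06 rad) (all of step 6 and (horizontal distance between tile_a and seat0 below 0.01 m or horizontal distance between tile_a and seat1 below 0.01 m or horizontal distance between tile_a and seat2 below 0.01 m) and z of tile_a in the frame of bed between 0.009 and 0.0145 m and angle between each of tile_a, tile_b, tile_c, tile_d's own z axis and vertical below 0.06 rad and (horizontal distance between tile_b and seat0 below 0.01 m or horizontal distance between tile_b and seat1 below 0.01 m or horizontal distance between tile_b and seat2 below 0.01 m) and z of tile_b in the frame of bed between 0.009 and 0.0145 m and (horizontal distance between tile_c and seat0 below 0.01 m or horizontal distance between tile_c and seat1 below 0.01 m or horizontal distance between tile_c and seat2 below 0.01 m) and z of tile_c in the frame of bed between 0.009 and 0.0145 m and (horizontal distance between tile_d and seat0 below 0.01 m or horizontal distance between tile_d and seat1 below 0.01 m or horizontal distance between tile_d and seat2 below 0.01 m) and z of tile_d in the frame of bed between 0.009 and 0.0145 m and linear speed of each of tile_a, tile_b, tile_c, tile_d below 0.02 m/s and value of joint timer_dial between 1.05 and 1.35 rad and value of joint timer_pull below 0.003 m); the robot touches nothing.
It fails at once if a bottle or the beaker is knocked over (angle between any of bottle_1, bottle_2, beaker's own z axis and vertical above 0.5 rad).
Of tile_a, tile_b, tile_c, tile_d only 2 to 3 are there at a start; the rules pass over those that are not, and their reading is None.
At some moment in a run one of tile_a, tile_b, tile_c, tile_d may be knocked a few centimetres aside while the robot is not near it.
Once in a run the grip may slacken for a moment while it holds something.
It also fails if it takes over 210 s, if anything falls off the work surface, if the arm or the gripper's body presses on something with over 40 N, if the wrist force passes 120 N, or if a joint passes its speed limit or range.

## Working session

There is one attempt and no reset: what is moved stays moved. The work goes in short steps, Python scripts to look and compute and a shell command to move; the robot and the scene stay as the last step left them, time stands still between calls to the robot, and variables do not carry over. Pictures are saved under pics/ and viewed, at most 14 in all, crops included, and the job is handed in when it is done.

```bash
mkdir -p pics; cat > h.py <<'E'
import numpy as np, cv2
from bench import ctrl
from scipy.spatial.transform import Rotation as Ro
def cam(n):
    c=ctrl.camera_info(n); return np.array(c["intrinsics"]),np.array(c["R"]),np.array(c["t"])
def cloud(n,d):
    K,R,t=cam(n); v,u=np.mgrid[0:480,0:640]
    P=np.stack([(u-K[0,2])/K[0,0]*d,(v-K[1,2])/K[1,1]*d,d],-1)
    return (P-t)@R
def proj(n,X):
    K,R,t=cam(n); p=(R@np.asarray(X,float)+t); p=K@p; return p[:2]/p[2]
E
python3 - <<'E'
from h import *
for n in("top","scene"):
    im,d=ctrl.get_image(n); cv2.imwrite(f"pics/{n}0.png",im); np.savez(f"pics/{n}0.npz",im=im,d=d)
    K,R,t=cam(n); print(n,K.round(1).tolist(),(-R.T@t).round(3),R.round(2).tolist())
s=ctrl.get_state(); print({k:np.round(v,3).tolist() for k,v in s.items()})
E
```

```text
top [[540.7, 0.0, 324.0], [0.0, 540.7, 237.9], [0.0, 0.0, 1.0]] [0.416 0.042 1.397] [[-0.02, -1.0, 0.02], [-0.99, 0.01, -0.11], [0.11, -0.02, -0.99]]
scene [[562.9, 0.0, 325.1], [0.0, 562.9, 243.4], [0.0, 0.0, 1.0]] [ 1.13  -0.635  0.685] [[0.74, 0.67, 0.01], [0.39, -0.42, -0.82], [-0.54, 0.62, -0.57]]
{'time': 0.1, 'joint_positions': [1.248, 0.322, -0.07, 1.452, 0.023, 1.371, -0.057], 'qd': [-0.002, -0.001, -0.001, -0.003, -0.001, -0.0, 0.0], 'joint_torque': [-0.001, -49.257, -0.406, -31.34, -0.064, 0.039, 0.0], 'position': [0.215, -0.613, 0.193], 'tool_rot': [-3.095, -0.526, 0.001], 'ft_force': [0.426, 0.803, 0.803], 'torque': [0.032, -0.007, 0.056], 'grip_force': 0.0, 'grip_width': 0.998}
```

View pics/top0.png

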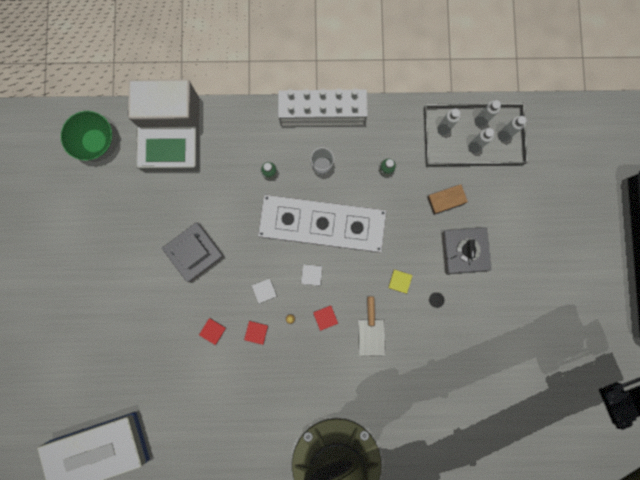

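View pics/scene0.png

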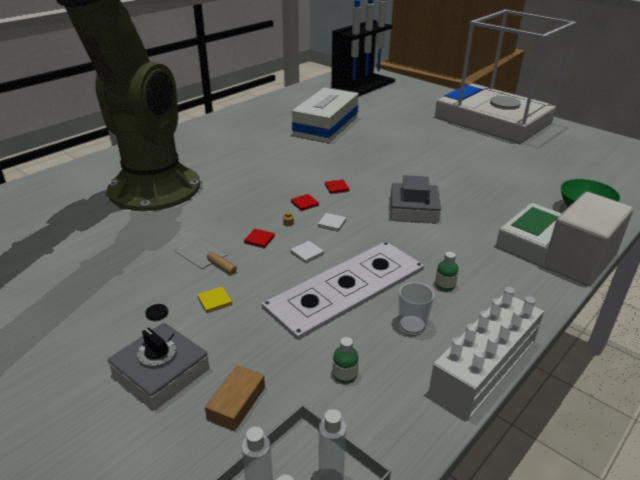

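The top view shows the bed at (322,222) with its three seats at (288,218), (322,223) and (357,228). The timer box is at (468,250) and the switch box at (192,252). The scene view agrees with this.

Tile candidates:
- **White squares at (263,291) and (311,275):** these fit the tile description.
- **Pale blade at (372,338):** it has a wooden handle, so it is a scraper and not a tile.
- **Red at (212,331), (256,333), (325,318) and yellow at (400,281):** look-alikes, to be left alone.

Next I'll confirm this in one enlarged crop and measure.

```bash
python3 - <<'E'
from h import *
z=np.load("pics/top0.npz"); im,d=z["im"],z["d"]
P=cloud("top",d)
def crop(u0,v0,u1,v1,k): return cv2.resize(im[v0:v1,u0:u1],None,fx=k,fy=k,interpolation=cv2.INTER_CUBIC)
a=crop(150,190,410,360,3)
cv2.imwrite("pics/crop1.png",a)
b=np.hstack([crop(150,210,240,290,4),crop(430,210,510,290,4)]); cv2.imwrite("pics/crop2.png",b)
hsv=cv2.cvtColor(im,cv2.COLOR_BGR2HSV)
m=((hsv[...,2]>175)&(hsv[...,1]<40)).astype(np.uint8)
m[:190]=0;m[360:]=0
n,l,st,c=cv2.connectedComponentsWithStats(m)
def plane(uv,z0):
    K,R,t=cam("top"); r=R.T@np.array([(uv[0]-K[0,2])/K[0,0],(uv[1]-K[1,2])/K[1,1],1]); o=-R.T@t
    return o+r*(z0-o[2])/r[2]
for i in range(1,n):
    if st[i,4]<80: continue
    Q=P[l==i]; zz=np.median(Q[:,2])
    cnt=cv2.findContours((l==i).astype(np.uint8),0,2)[0][0][:,0,:]
    pts=np.array([plane(p,zz)[:2] for p in cnt],np.float32)
    print(c[i].round(1),st[i,4],"z",zz.round(4),cv2.minAreaRect(pts*1000), "reach",np.hypot(*Q.mean(0)[:2]).round(3))
# boxes: points with height 30..46mm
for nm,(u0,v0,u1,v1),lo,hi in(("switch",(150,210,235,290),.03,.047),("timer",(430,215,505,285),.03,.047),("hood",(150,210,235,290),.06,.09),("knob",(430,215,505,285),.06,.1),("bed",(250,185,395,260),.008,.025)):
    Q=P[v0:v1,u0:u1].reshape(-1,3); q=Q[(Q[:,2]>lo)&(Q[:,2]<hi)]
    print(nm,len(q),np.median(q[:,2]).round(4),cv2.minAreaRect((q[:,:2]*1000).astype(np.float32)))
E
```

```text
[322.  222.9] 2753 z 0.0126 ((601.8373413085938, 23.238784790039062), (314.53460693359375, 104.64427185058594), 81.7995376586914) reach 0.602
[287.6 218.8] 177 z 0.0124 ((615.26025390625, 112.4830322265625), (51.03604507446289, 49.75640106201172), 82.02362060546875) reach 0.623
[322.  222.7] 176 z 0.0125 ((602.9164428710938, 23.217241287231445), (51.611656188964844, 50.08477020263672), 82.0237045288086) reach 0.603
[356.5 227.3] 173 z 0.0121 ((589.2103271484375, -65.62406921386719), (50.639564514160156, 50.79682922363281), 81.54579162597656) reach 0.593
[311.2 274.5] 287 z 0.0102 ((470.057861328125, 52.90298080444336), (44.661659240722656, 43.18933868408203), 82.987548828125) reach 0.473
[263.6 290.4] 286 z 0.0102 ((431.2619934082031, 174.74777221679688), (43.098018646240234, 43.772804260253906), 21.624435424804688) reach 0.465
switch 1228 0.0399 ((531.6322631835938, 353.4458923339844), (111.4719009399414, 110.09807586669922), 37.087345123291016)
timer 1538 0.0408 ((525.9962158203125, -341.1899108886719), (110.25936889648438, 111.7347640991211), 3.260450601577759)
hood 676 0.073 ((529.992431640625, 352.64752197265625), (60.79658508300781, 67.51121520996094), 36.609806060791016)
knob 150 0.0805 ((525.521484375, -340.9764709472656), (15.51621150970459, 46.167686462402344), 88.9415283203125)
bed 4945 0.013 ((609.5645751953125, 22.029647827148438), (370.23797607421875, 178.56234741210938), 87.70471954345703)
```

View pics/crop1.png

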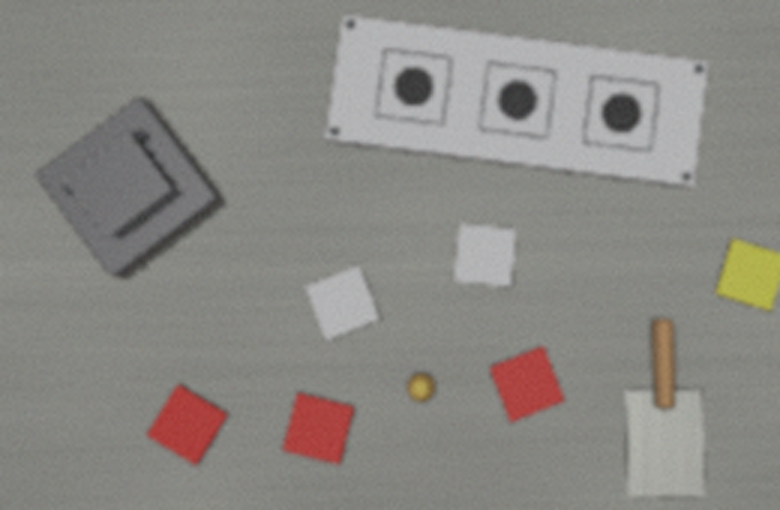

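View pics/crop2.png

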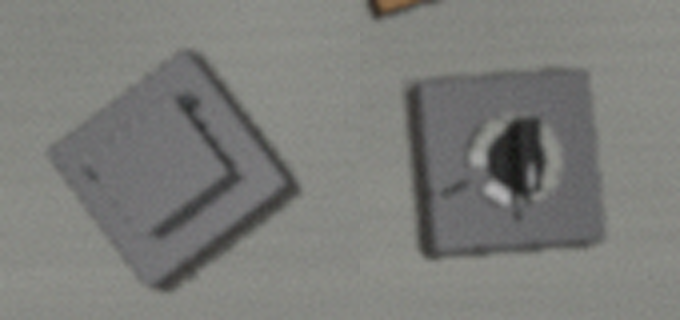

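Two white tiles match, and no others do: T1 centred at (470,53) mm and T2 at (431,175) mm, with tops at 10 mm as expected. The timer's short mark points to world -x and its long mark lies towards +y, so the box yaw is about 3°. The switch box yaw is about 37°, with the roof open towards the robot.

I'll move to T1 first.

```bash
cat >> h.py <<'E'
def to(x,y,z,ang=None):
    "shift in present tool axes to reach a point; turn about tool z (deg) to bring tool x to heading ang"
    s=ctrl.get_state(); R=Ro.from_rotvec(s["tool_rot"]).as_matrix(); p=np.array(s["position"])
    h=np.degrees(np.arctan2(R[1,0],R[0,0]))
    print("t",round(s["time"],2),"p",p.round(4),"zt",R[:,2].round(3),"headx",h.round(1),"f",np.round(s["ft_force"],1),"w",round(s["grip_width"]*.087,4),"gf",round(s["grip_force"],1))
    o="shift "+str((R.T@(np.array([x,y,z])-p)).round(4))
    if ang is not None: o+=" turn_z "+str(round((h-ang+180)%360-180,1))
    print(o)
E
python3 -m handwheel '[[0.087,0.0515,-0.0286,0,0,0,0],[0.087,0.0515,-0.0286,0,0,0,0],[0.087,0.0515,-0.0286,0,0,0,0],[0.087,0.0515,-0.0286,0,0,0,0],[0.087,0.0515,-0.0286,0,0,0,0],[0.087,0.0515,-0.0286,0,0,0,0],[0.087,0.0217,-0.0534,0,0,0,0],[0.087,0.0217,-0.0534,0,0,0,0],[0.087,0.0217,-0.0534,0,0,0,0],[0.087,0.0217,-0.0534,0,0,0,0],[0.087,0.0217,-0.0534,0,0,0,0],[0.087,0.0217,-0.0534,0,0,0,0]]'
python3 -m handwheel '[[0.087,0.0217,-0.0534,0,0,0,0],[0.087,0,0,0,0,0,-10.7],[0.087,0,0,0,0,0,-10.7],[0.087,0,0,0,0,0,-10.7],[0.087,0,0,0,0,0,-10.7],[0.087,0,0,0,0,0,-10.7],[0.087,0,0,0,0,0,-10.5],[0.087,0,0,0,0,0,0]]'
python3 -c "
from h import *
to(.470,.0529,.06,83)"
```

```text
time: 1.6
position: [0.4663, -0.0023, 0.1934]
tool_rot: [3.097, 0.526, -0.0]
ft_force: [1.2, 0.7, -0.2]
grip_width: 0.998
grip_force: 0.0
time: 2.6
position: [0.4692, 0.0536, 0.1933]
tool_rot: [-2.349, -2.085, 0.001]
ft_force: [0.2, 0.2, -0.8]
grip_width: 1.001
grip_force: 0.0
t 2.6 p [0.4692 0.0536 0.1933] zt [-0.001 -0.    -1.   ] headx 83.2 f [ 0.2  0.2 -0.8] w 0.0871 gf 0.0
shift [-0.0005  0.0009  0.1333] turn_z 0.2
```

```bash
python3 -m handwheel '[[0.07,0,0.001,0.06,0,0,0],[0.07,0,0,0.06,0,0,0],[0.07,0,0,0.04,0,0,0],[0.07,0,0,0.02,0,0,0],[0.07,0,0,0.0095,0,0,0],[0.07,0,0,0,0,0,0],[0.03,0,0,0,0,0,0],[0.03,0,0,0,0,0,0],[0.03,0,0,0,0,0,0],[0.03,0,0,0,0,0,0],[0.03,0,0,0,0,0,0],[0.03,0,0,0,0,0,0]]' 20
python3 -c "
from h import *
to(.6029,.0232,.06,81.8)"
```

```text
time: 4.1
position: [0.4705, 0.0534, 0.0041]
tool_rot: [2.348, 2.088, -0.0]
ft_force: [-0.7, -0.1, -0.1]
grip_width: 0.352
grip_force: 0.0
t 4.1 p [0.4705 0.0534 0.0041] zt [-0. -0. -1.] headx 83.3 f [-0.7 -0.1 -0.1] w 0.0307 gf 0.0
shift [-0.0146  0.135  -0.0559] turn_z 1.5
```

The fingers closed to 31 mm with no grip force, so the grasp missed. I'll look again.

```bash
cat >> h.py <<'E'
def plane(uv,z0):
    K,R,t=cam("top"); r=R.T@np.array([(uv[0]-K[0,2])/K[0,0],(uv[1]-K[1,2])/K[1,1],1]); o=-R.T@t
    return o+r*(z0-o[2])/r[2]
def tiles(v0=180):
    im,d=ctrl.get_image("top"); P=cloud("top",d)
    hsv=cv2.cvtColor(im,cv2.COLOR_BGR2HSV)
    m=((hsv[...,2]>165)&(hsv[...,1]<40)).astype(np.uint8); m[:v0]=0;m[365:]=0
    n,l,st,c=cv2.connectedComponentsWithStats(m)
    for i in range(1,n):
        if st[i,4]<60: continue
        zz=np.median(P[l==i][:,2])
        cnt=np.vstack(cv2.findContours((l==i).astype(np.uint8),0,2)[0])[:,0,:]
        r=cv2.minAreaRect(np.array([plane(p,zz)[:2] for p in cnt],np.float32)*1000)
        print(c[i].round(0),st[i,4],"z",zz.round(4),np.round(r[0],1),np.round(r[1],1),round(r[2],1))
    return im,d
E
python3 - <<'E'
from h import *
im,d=tiles(); cv2.imwrite("pics/t2.png",cv2.resize(im[180:360,180:420],None,fx=3,fy=3,interpolation=2))
E
```

```text
[323. 221.] 3704 z 0.0126 [602.9  23.1] [316. 108.] 81.8
[264. 290.] 349 z 0.0104 [431.2 175.2] [48.2 47.5] 21.5
[372. 338.] 689 z 0.0037 [307.8 -97. ] [61.2 82.8] 89.1
```

View pics/t2.png

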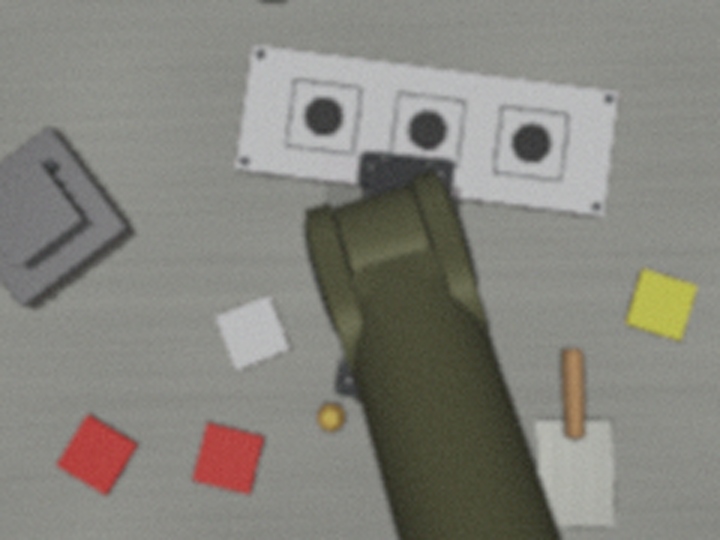

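The arm hides T1 in the top view, so I'll use the scene camera.

```bash
python3 - <<'E'
from h import *
im,d=ctrl.get_image("scene"); cv2.imwrite("pics/s3.png",cv2.resize(im[170:300,200:400],None,fx=4,fy=4,interpolation=2))
print(proj("scene",[.47,.053,.01]))
E
```

```text
[305.76806967 249.69312147]
```

View pics/s3.png

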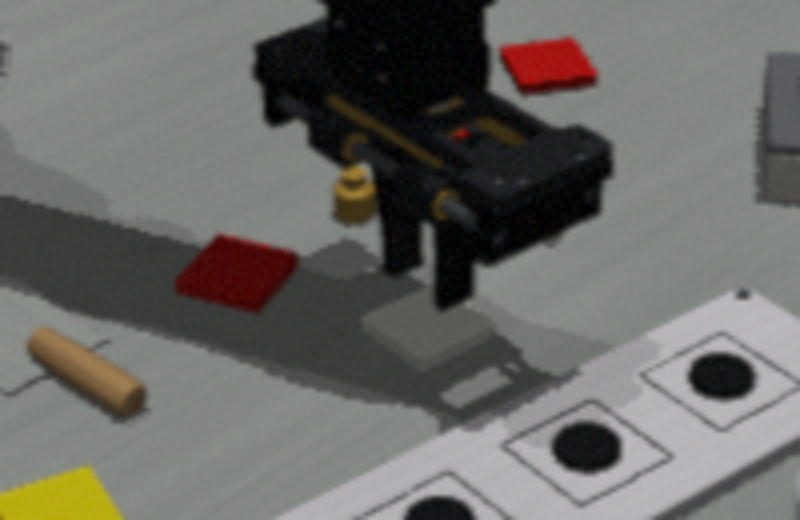

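```bash
python3 - <<'E'
from h import *
im,d=ctrl.get_image("scene"); P=cloud("scene",d)
for n,(u,v) in dict(tile=(428,330),tileL=(380,325),tileR=(480,325),tileFront=(425,350),near=(452,295),near2=(452,270),far=(400,260),red=(240,270),bed=(480,440)).items():
    a,b=int(200+u/4),int(170+v/4); print(n,a,b,P[b-1:b+2,a-1:a+2].reshape(-1,3).mean(0).round(4),im[b,a])
Q=P[200:275,270:335]; c=im[200:275,270:335]
m=(np.abs(Q[...,2]-.0103)<.004)&(c.min(-1)>60)
q=Q[m]; print(len(q),q.mean(0),cv2.minAreaRect((q[:,:2]*1000).astype(np.float32)))
E
```

```text
tile 307 252 [0.477  0.0493 0.0094] [87 90 90]
tileL 295 251 [0.4556 0.0358 0.0086] [85 89 89]
tileR 320 251 [0.4947 0.0698 0.0099] [87 93 93]
tileFront 306 257 [0.487  0.0358 0.0089] [86 90 91]
near 313 243 [0.496  0.047  0.0421] [2 0 2]
near2 313 237 [0.4957 0.0473 0.0564] [4 6 5]
far 300 235 [0.4561 0.0507 0.0414] [ 9  9 13]
red 260 237 [0.3654 0.0209 0.0094] [14 15 75]
bed 320 280 [ 0.5607 -0.0027  0.0113] [184 179 182]
393 [0.48750203 0.04762815 0.00976583] ((471.03802490234375, 55.676292419433594), (55.451942443847656, 200.80970764160156), 77.5954818725586)
```

```bash
python3 - <<'E'
from h import *
im,d=ctrl.get_image("scene"); P=cloud("scene",d)
for u in (297,300,303,311,313,316,330,335,340):
    print(u,[(v,*P[v,u].round(3)) for v in range(222,252,3) if im[v,u].max()<40])
print(ctrl.get_state()["joint_positions"])
E
```

```text
297 [(222, np.float64(0.452), np.float64(0.047), np.float64(0.073)), (225, np.float64(0.453), np.float64(0.045), np.float64(0.067)), (228, np.float64(0.449), np.float64(0.049), np.float64(0.056)), (231, np.float64(0.453), np.float64(0.046), np.float64(0.052)), (234, np.float64(0.452), np.float64(0.046), np.float64(0.044)), (237, np.float64(0.449), np.float64(0.049), np.float64(0.034))]
300 [(222, np.float64(0.455), np.float64(0.052), np.float64(0.072)), (225, np.float64(0.456), np.float64(0.051), np.float64(0.066)), (228, np.float64(0.456), np.float64(0.052), np.float64(0.058)), (231, np.float64(0.456), np.float64(0.051), np.float64(0.051)), (234, np.float64(0.456), np.float64(0.051), np.float64(0.044)), (237, np.float64(0.455), np.float64(0.052), np.float64(0.036))]
303 [(222, np.float64(0.503), np.float64(0.012), np.float64(0.111)), (225, np.float64(0.458), np.float64(0.058), np.float64(0.063)), (228, np.float64(0.458), np.float64(0.058), np.float64(0.056)), (231, np.float64(0.458), np.float64(0.058), np.float64(0.049)), (234, np.float64(0.457), np.float64(0.059), np.float64(0.04))
[... 1390 characters left out ...]
0.056), np.float64(0.038))]
330 [(222, np.float64(0.563), np.float64(0.02), np.float64(0.134)), (225, np.float64(0.556), np.float64(0.028), np.float64(0.12)), (228, np.float64(0.555), np.float64(0.03), np.float64(0.112)), (231, np.float64(0.556), np.float64(0.029), np.float64(0.107))]
335 [(222, np.float64(0.563), np.float64(0.035), np.float64(0.127)), (225, np.float64(0.558), np.float64(0.041), np.float64(0.115)), (228, np.float64(1.13), np.float64(-0.635), np.float64(0.685))]
340 [(222, np.float64(0.56), np.float64(0.053), np.float64(0.117)), (225, np.float64(0.56), np.float64(0.053), np.float64(0.111))]
[ 0.44398373  0.19027427 -0.65275649  2.06279914  0.14363712  0.93197797
 -0.403021  ]
```

The depth image puts the fingertips at z≈0.035 m and the body's lower face at z≈0.105 m. The whole tool is therefore about 30 mm higher than the state reports, and the tile hasn't moved. I'll open, go down in small steps, and check whether the offset is constant.

```bash
cat >> h.py <<'E'
def tip():
    "lowest z of the dark finger points in the scene view, near the measured tcp"
    p=np.array(ctrl.get_state()["position"]); im,d=ctrl.get_image("scene"); P=cloud("scene",d)
    m=(im.max(-1)<45)&(np.hypot(P[...,0]-p[0],P[...,1]-p[1])<.06)&(d>0)&(P[...,2]>.004+0*d)&(P[...,2]<p[2]+.08)
    q=P[m]; print("p",p.round(4),"tip z pct1,5",np.percentile(q[:,2],[1,5]).round(4),len(q)); return q
E
python3 -m handwheel '[[0.07,0,0,0,0,0,0],[0.07,0,0,0,0,0,0],[0.07,0,0,0,0,0,0],[0.07,0,0,0,0,0,0],[0.07,0,0,0,0,0,0]]'
python3 -c "
from h import *
tip()"
python3 -m handwheel '[[0.07,0,0,0.008,0,0,0],[0.07,0,0,0.007,0,0,0],[0.07,0,0,0,0,0,0]]'
python3 -c "
from h import *
tip()
im,d=ctrl.get_image('scene'); cv2.imwrite('pics/s4.png',cv2.resize(im[170:300,200:400],None,fx=4,fy=4,interpolation=2))"
```

```text
time: 4.92
position: [0.4705, 0.0534, 0.0041]
tool_rot: [2.347, 2.088, -0.0]
ft_force: [0.2, -0.3, 0.3]
grip_width: 0.775
grip_force: 0.0
p [0.4705 0.0534 0.0041] tip z pct1,5 [0.0345 0.0375] 346
time: 5.35
position: [0.4696, 0.0534, -0.0118]
tool_rot: [-2.346, -2.087, 0.002]
ft_force: [-0.5, 1.2, 0.1]
grip_width: 0.807
grip_force: 0.0
p [ 0.4696  0.0534 -0.0118] tip z pct1,5 [0.0177 0.0192] 340
```

View pics/s4.png

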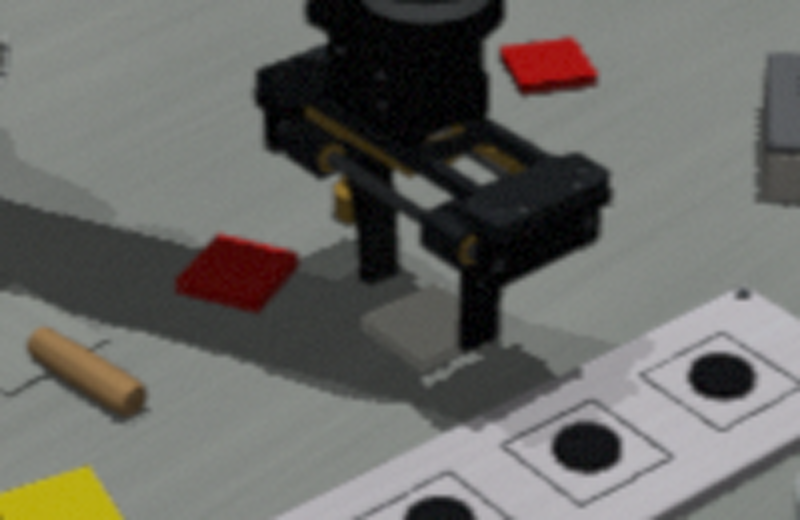

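Confirmed: the fingers straddle the tile, and the true tip height is the reported height plus about 30 mm. I'll go down another 14 mm and grip.

```bash
python3 -m handwheel '[[0.07,0,0.0003,0.007,0,0,0],[0.07,0,0,0.007,0,0,0],[0.07,0,0,0,0,0,0],[0.03,0,0,0,0,0,0],[0.03,0,0,0,0,0,0],[0.03,0,0,0,0,0,0],[0.03,0,0,0,0,0,0],[0.03,0,0,0,0,0,0],[0.03,0,0,0,0,0,0]]' 25
python3 -c "
from h import *
tip()
to(.6029,.0232,.06,81.8)"
```

```text
time: 6.58
position: [0.4709, 0.0534, -0.0247]
tool_rot: [2.347, 2.088, -0.0]
ft_force: [-0.9, -0.2, 1.6]
grip_width: 0.567
grip_force: 25.0
p [ 0.4709  0.0534 -0.0247] tip z pct1,5 [0.0055 0.0086] 336
t 6.62 p [ 0.4709  0.0534 -0.0247] zt [ 0. -0. -1.] headx 83.3 f [-1.9  0.2  3.3] w 0.0494 gf 25.0
shift [-0.0146  0.1346 -0.0847] turn_z 1.5
```

```bash
python3 -m handwheel '[[0.03,0,0,-0.025,0,0,0],[0.03,0,0,-0.025,0,0,0],[0.03,-0.004,0.035,0,0,0,0],[0.03,-0.004,0.035,0,0,0,0],[0.03,-0.004,0.034,0,0,0,0],[0.03,-0.0026,0.03,0,0,0,1.5],[0.03,0,0,0,0,0,0],[0.03,0,0,0,0,0,0]]' 25
python3 -c "
from h import *
to(.6024,.0232,-.004,81.8)"
```

```text
time: 7.62
position: [0.6011, 0.0237, 0.0245]
tool_rot: [-2.373, -2.057, 0.002]
ft_force: [-0.0, 0.1, -1.5]
grip_width: 0.572
grip_force: 25.0
t 7.62 p [0.6011 0.0237 0.0245] zt [-0.002  0.    -1.   ] headx 81.8 f [-0.   0.1 -1.5] w 0.0498 gf 25.0
shift [-0.0003  0.0014  0.0285] turn_z 0.0
```

```bash
python3 -m handwheel '[[0.03,-0.0003,0.0014,0.02,0,0,0],[0.03,0,0,0.0105,0,0,0],[0.03,0,0,0,0,0,0],[0.065,0,0,0,0,0,0],[0.065,0,0,0,0,0,0],[0.065,0,0,0,0,0,0],[0.065,0,0,-0.02,0,0,0],[0.065,0,0,-0.02,0,0,0],[0,0,0,0,0,0,0],[0,0,0,0,0,0,0],[0,0,0,0,0,0,0],[0,0,0,0,0,0,0]]'
python3 -m handwheel '[[0,0,0,0,0,0,0],[0,0,0,0,0,0,0],[0,0,0,0,0,0,0]]'
python3 -c "
from h import *
to(.6024,.0232,.0,81.8)
im,d=ctrl.get_image('scene'); P=cloud('scene',d)
cv2.imwrite('pics/s5.png',cv2.resize(im[200:330,250:450],None,fx=4,fy=4,interpolation=2))"
```

```text
time: 9.12
position: [0.603, 0.0227, 0.0339]
tool_rot: [-2.374, -2.056, 0.001]
ft_force: [0.5, -0.1, 0.1]
grip_width: 0.378
grip_force: 0.0
time: 9.5
position: [0.6035, 0.0228, 0.0346]
tool_rot: [2.375, 2.057, -0.0]
ft_force: [-0.1, -0.7, -1.5]
grip_width: 0.049
grip_force: 0.0
t 9.5 p [0.6035 0.0228 0.0346] zt [-0. -0. -1.] headx 81.8 f [-0.1 -0.7 -1.5] w 0.0043 gf 0.0
shift [ 0.0003 -0.0012  0.0346] turn_z -0.0
```

View pics/s5.png

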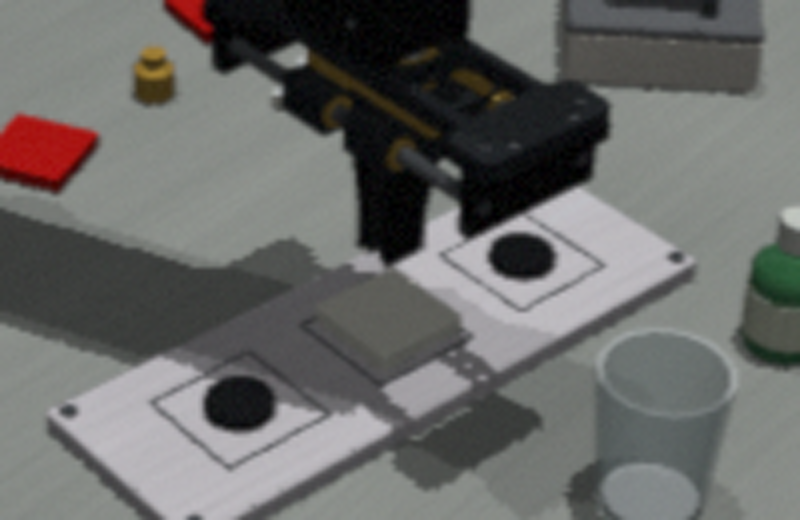

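The tile stands on the raised pad, centred in its outline, at about (390,320) in the crop. I'll press it down now.

```bash
python3 -m handwheel '[[0,0,-0.001,0.02,0,0,0],[0,0,0,0.014,0,0,0],[0,0,0,0.003,0,0,0],[0,0,0,0.002,0,0,0],[0,0,0,0.002,0,0,0],[0,0,0,0.001,0,0,0],[0,0,0,0,0,0,0]]'
python3 -m handwheel '[[0,0,0,0.0015,0,0,0],[0,0,0,0,0,0,0]]'
```

```text
time: 10.42
position: [0.6023, 0.0229, -0.0064]
tool_rot: [2.374, 2.057, -0.001]
ft_force: [-5.6, -0.7, 9.0]
grip_width: 0.005
grip_force: 4.2
time: 10.68
position: [0.6023, 0.0229, -0.0065]
tool_rot: [2.374, 2.057, -0.002]
ft_force: [-9.0, -0.8, 17.6]
grip_width: 0.006
grip_force: 8.6
```

```bash
python3 -m handwheel '[[0,0,0,-0.03,0,0,0],[0.07,0,0,-0.05,0,0,0],[0.07,0,0,-0.03,0,0,0],[0.07,0,-0.03,0,0,0,-9.9],[0.07,0,-0.03,0,0,0,-9.9],[0.07,0,-0.03,0,0,0,-9.9],[0.07,0,0,0,0,0,0]]'
python3 -c "
from h import *
im,d=tiles()
P=cloud('top',d)
im2,d2=ctrl.get_image('scene');P2=cloud('scene',d2)
for n,Q in(('top',P),('scene',P2)):
    q=Q[(abs(Q[...,0]-.6024)<.018)&(abs(Q[...,1]-.0232)<.018)]; print(n,len(q),np.median(q[:,2]),q[:,2].max())
    q=q[q[:,2]<.05]; print(np.linalg.lstsq(np.c_[q[:,:2]-q[:,:2].mean(0),np.ones(len(q))],q[:,2],rcond=None)[0]) if len(q)>5 else 0
to(.4312,.1752,.03,111.5)"
```

```text
time: 11.55
position: [0.5126, 0.0196, 0.1012]
tool_rot: [1.768, 2.595, -0.002]
ft_force: [0.6, -0.5, -0.8]
grip_width: 0.602
grip_force: 0.0
[286. 215.] 1495 z 0.0124 [610.4  74.2] [215.4 107.9] 82.0
[370. 227.] 913 z 0.0125 [587.2 -87.5] [ 96.  107.6] 82.0
[263. 290.] 357 z 0.0103 [431.1 175.4] [48.2 48. ] 21.5
[381. 330.] 101 z 0.0034 [ 319.  -122.6] [61.8 13.8] 6.7
top 105 0.24356801264841155 0.24822408136500848
scene 634 0.21678906791152253 0.24436035165678288
[0.00380562 0.00685155 0.02169268]
t 11.65 p [0.5146 0.0201 0.1016] zt [ 0.002 -0.    -1.   ] headx 111.4 f [-0.6 -0.1 -0.1] w 0.0603 gf 0.0
shift [ 0.175  -0.0213  0.0713] turn_z -0.1
```

T1's top is at 21.7 mm and flat, so it is home. Next is T2.

```bash
python3 -m handwheel '[[0.07,0.058,-0.007,0,0,0,0],[0.07,0.058,-0.007,0,0,0,0],[0.07,0.059,-0.0073,0,0,0,0],[0.07,0,0,0.045,0,0,0],[0.07,0,0,0.035,0,0,0],[0.07,0,0,0,0,0,0]]'
python3 -c "
from h import *
to(.4312,.1752,-.025,111.5)"
```

```text
time: 12.4
position: [0.428, 0.1757, 0.0193]
tool_rot: [-1.765, -2.593, 0.003]
ft_force: [0.6, 0.7, -0.2]
grip_width: 0.805
grip_force: 0.0
t 12.4 p [0.428  0.1757 0.0193] zt [-0.005  0.001 -1.   ] headx 111.5 f [ 0.6  0.7 -0.2] w 0.0701 gf 0.0
shift [-0.0018  0.003   0.0443] turn_z 0.0
```

```bash
python3 -m handwheel '[[0.07,-0.001,0.002,0.02,0,0,0],[0.07,0,0,0.016,0,0,0],[0.07,0,0,0.0085,0,0,0],[0.07,0,0,0,0,0,0],[0.03,0,0,0,0,0,0],[0.03,0,0,0,0,0,0],[0.03,0,0,0,0,0,0],[0.03,0,0,0,0,0,0],[0.03,0,0,0,0,0,0],[0.03,0,0,-0.025,0,0,0],[0.03,0,0,-0.025,0,0,0],[0.03,0,0,0,0,0,0]]' 30
python3 -c "
from h import *
to(.615,.1123,.025,81.8)"
```

```text
time: 13.9
position: [0.4332, 0.1754, 0.0278]
tool_rot: [1.767, 2.594, 0.003]
ft_force: [1.2, 0.2, -1.8]
grip_width: 0.565
grip_force: 30.0
t 13.9 p [0.4332 0.1754 0.0278] zt [ 0.003  0.    -1.   ] headx 111.5 f [ 1.2  0.2 -1.8] w 0.0491 gf 30.0
shift [-0.1253  0.1461  0.0034] turn_z 29.7
```

```bash
python3 -m handwheel '[[0.03,-0.031,0.0365,0,0,0,0],[0.03,-0.031,0.0365,0,0,0,0],[0.03,-0.031,0.0365,0,0,0,0],[0.03,-0.032,0.0365,0,0,0,0],[0.03,0,0,0,0,0,9.9],[0.03,0,0,0,0,0,9.9],[0.03,0,0,0,0,0,9.9],[0.03,0,0,0,0,0,0],[0.03,0,0,0,0,0,0]]' 30
python3 -c "
from h import *
to(.615,.1123,-.006,81.8)"
```

```text
time: 15.02
position: [0.6128, 0.1123, 0.0256]
tool_rot: [-2.371, -2.06, 0.002]
ft_force: [0.2, 0.0, -0.9]
grip_width: 0.568
grip_force: 30.0
t 15.03 p [0.6128 0.1123 0.0256] zt [-0.001 -0.    -1.   ] headx 82.0 f [ 0.2  0.  -0.9] w 0.0494 gf 30.0
shift [0.0004 0.0022 0.0316] turn_z 0.2
```

```bash
python3 -m handwheel '[[0.03,0.0004,0.0015,0.02,0,0,0],[0.03,0,0,0.0117,0,0,0],[0.03,0,0,0,0,0,0],[0.065,0,0,0,0,0,0],[0.065,0,0,0,0,0,0],[0.065,0,0,0,0,0,0],[0.065,0,0,-0.02,0,0,0],[0.065,0,0,-0.02,0,0,0],[0,0,0,0,0,0,0],[0,0,0,0,0,0,0],[0,0,0,0,0,0,0],[0,0,0,0,0,0,0]]'
python3 -m handwheel '[[0,0,0,0,0,0,0],[0,0,0,0,0,0,0],[0,0,0,0,0,0,0]]'
python3 -c "
from h import *
im,d=ctrl.get_image('scene'); P=cloud('scene',d)
cv2.imwrite('pics/s6.png',cv2.resize(im[200:330,250:450],None,fx=4,fy=4,interpolation=2))
to(.615,.1123,-.002,81.8)"
```

```text
time: 16.52
position: [0.6145, 0.1124, 0.0342]
tool_rot: [-2.374, -2.056, 0.002]
ft_force: [0.3, 0.1, 0.6]
grip_width: 0.377
grip_force: 0.0
time: 16.9
position: [0.615, 0.1125, 0.0349]
tool_rot: [2.375, 2.057, -0.0]
ft_force: [0.2, 0.3, -0.4]
grip_width: 0.052
grip_force: 0.0
t 16.95 p [0.615  0.1125 0.0349] zt [-0. -0. -1.] headx 81.8 f [ 0.5  0.1 -0.3] w 0.0028 gf 0.0
shift [-0.0001  0.0001  0.0369] turn_z -0.0
```

View pics/s6.png

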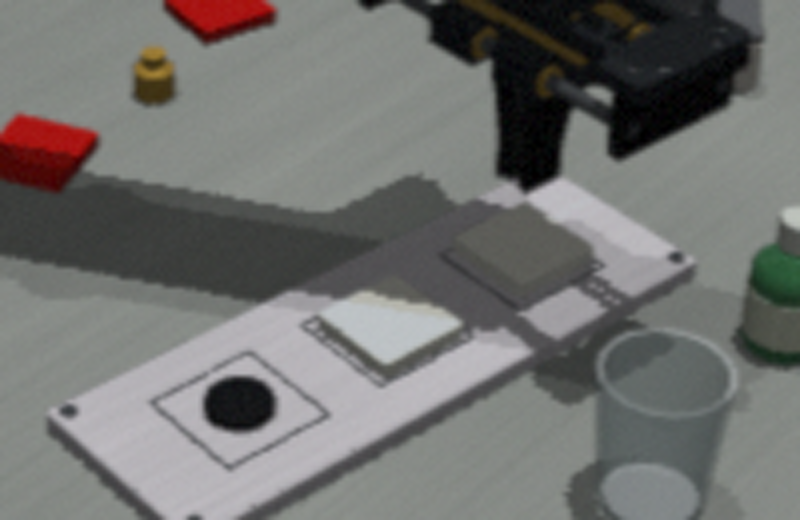

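The first tile lies flat at (390,325) in the crop. The second is on its raised pad at (525,250). I'll press the second one now.

```bash
python3 -m handwheel '[[0,0,0,0.02,0,0,0],[0,0,0,0.0145,0,0,0],[0,0,0,0.003,0,0,0],[0,0,0,0.002,0,0,0],[0,0,0,0.002,0,0,0],[0,0,0,0.0025,0,0,0],[0,0,0,0,0,0,0],[0,0,0,0,0,0,0]]'
python3 -m handwheel '[[0,0,0,-0.03,0,0,0],[0,0,0,-0.05,0,0,0],[0,0,0,-0.0625,0,0,0],[0.06,0,-0.06,-0.02,0,0,0],[0.06,0,-0.06,0,0,0,0],[0.06,0,0,0,0,0,0]]'
python3 -c "
from h import *
im2,d2=ctrl.get_image('scene');Q=cloud('scene',d2)
for c in((.6024,.0232),(.615,.1123)):
    q=Q[(abs(Q[...,0]-c[0])<.05)&(abs(Q[...,1]-c[1])<.05)&(Q[...,2]>.018)&(Q[...,2]<.04)]
    print(len(q),np.median(q[:,2]),np.linalg.lstsq(np.c_[q[:,:2]-q[:,:2].mean(0),np.ones(len(q))],q[:,2],rcond=None)[0],cv2.minAreaRect((q[:,:2]*1000).astype(np.float32)))
to(.526,-.341,.15,-1)"
```

```text
time: 17.95
position: [0.6149, 0.1125, -0.0065]
tool_rot: [2.374, 2.056, -0.001]
ft_force: [-8.1, -2.3, 16.7]
grip_width: 0.008
grip_force: 8.3
time: 18.7
position: [0.4932, 0.1304, 0.153]
tool_rot: [2.368, 2.059, -0.003]
ft_force: [0.3, -0.1, -0.0]
grip_width: 0.258
grip_force: 0.0
466 0.021575250620930388 [-0.00619808  0.00619266  0.0213972 ] ((606.0564575195312, 24.800941467285156), (52.44293975830078, 54.065765380859375), 80.71037292480469)
400 0.021441374910161307 [-0.0031718   0.00046752  0.02139825] ((617.6339111328125, 115.30548095703125), (53.78354263305664, 52.885501861572266), 83.13959503173828)
t 18.75 p [0.4961 0.1297 0.1536] zt [ 0.003 -0.002 -1.   ] headx 81.9 f [ 0.3 -0.6  0.3] w 0.0268 gf 0.0
shift [-0.4617  0.0959  0.0048] turn_z 82.9
```

Both tiles are home, with tops at 21.5 mm. Next is the timer.

```bash
python3 -m handwheel '[[0.06,-0.0577,0.012,0,0,0,0],[0.06,-0.0577,0.012,0,0,0,0],[0.06,-0.0577,0.012,0,0,0,0],[0.06,-0.0577,0.012,0,0,0,0],[0.06,-0.0577,0.012,0,0,0,0],[0.06,-0.0577,0.012,0,0,0,0],[0.06,-0.0577,0.012,0,0,0,0],[0.06,-0.0577,0.012,0,0,0,0]]'
python3 -m handwheel '[[0.05,0,0,0,0,0,10.4],[0.05,0,0,0,0,0,10.4],[0.05,0,0,0,0,0,10.4],[0.05,0,0,0,0,0,10.4],[0.05,0,0,0,0,0,10.4],[0.05,0,0,0,0,0,10.4],[0.05,0,0,0,0,0,10.4],[0.05,0,0,0,0,0,10.4],[0.05,0,0,0,0,0,0]]'
python3 -c "
from h import *
s=ctrl.get_state();print(np.round(s['joint_positions'],2))
to(.526,-.341,.03,-1)"
```

```text
time: 19.75
position: [0.5272, -0.3447, 0.1528]
tool_rot: [2.374, 2.055, 0.0]
ft_force: [0.6, 0.2, 0.6]
grip_width: 0.691
grip_force: 0.0
time: 20.88
position: [0.5269, -0.3424, 0.1527]
tool_rot: [3.14, -0.036, 0.0]
ft_force: [-0.8, -0.5, 0.5]
grip_width: 0.576
grip_force: 0.0
[ 0.69  0.3  -0.19  1.56  0.06  1.28 -1.1 ]
t 20.88 p [ 0.5269 -0.3424  0.1527] zt [ 0.    -0.001 -1.   ] headx -1.3 f [-0.8 -0.5  0.5] w 0.0502 gf 0.0
shift [-0.001  -0.0015  0.1227] turn_z -0.3
```

```bash
python3 -m handwheel '[[0.05,-0.001,-0.0015,0.05,0,0,0],[0.05,0,0,0.04,0,0,0],[0.05,0,0,0.03,0,0,0],[0.05,0,0,0,0,0,0],[0.05,0,0,0,0,0,0]]'
python3 -c "
from h import *
to(.526,-.341,.03,-1)
im,d=ctrl.get_image('scene')
cv2.imwrite('pics/s7.png',cv2.resize(im[270:420,60:260],None,fx=4,fy=4,interpolation=2))"
```

```text
time: 21.5
position: [0.5263, -0.3404, 0.0344]
tool_rot: [3.14, -0.036, 0.003]
ft_force: [-1.1, 0.1, 0.8]
grip_width: 0.575
grip_force: 0.0
t 21.5 p [ 0.5263 -0.3404  0.0344] zt [ 0.002 -0.001 -1.   ] headx -1.3 f [-1.1  0.1  0.8] w 0.05 gf 0.0
shift [-0.0003  0.0006  0.0044] turn_z -0.3
```

View pics/s7.png

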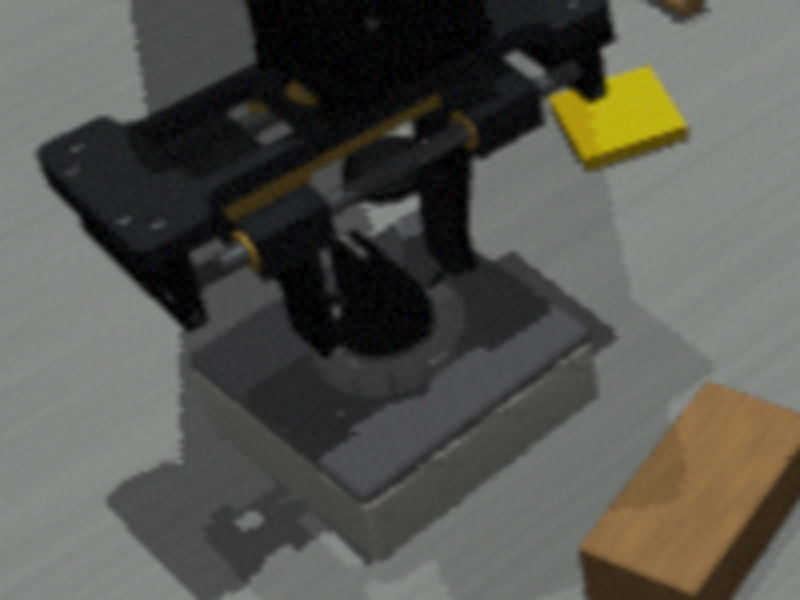

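The fingers straddle the knob bar at about (370,300) in the crop. I'll grip it and then pull up.

```bash
python3 -m handwheel '[[0,0,0,0.003,0,0,0],[0,0,0,0,0,0,0],[0,0,0,0,0,0,0],[0,0,0,0,0,0,0],[0,0,0,0,0,0,0],[0,0,0,0,0,0,0]]' 35
python3 -m handwheel '[[0,0,0,-0.004,0,0,0],[0,0,0,-0.004,0,0,0],[0,0,0,-0.003,0,0,0],[0,0,0,-0.002,0,0,0],[0,0,0,0,0,0,0],[0,0,0,0,0,0,0]]' 35
```

```text
time: 22.3
position: [0.5251, -0.3412, 0.0305]
tool_rot: [3.139, -0.04, 0.001]
ft_force: [1.1, -4.4, -0.5]
grip_width: 0.158
grip_force: 35.0
time: 23.05
position: [0.525, -0.3411, 0.0415]
tool_rot: [3.14, -0.04, 0.001]
ft_force: [3.8, -6.5, -10.4]
grip_width: 0.157
grip_force: 35.0
```

It rose exactly 11 mm, to its stop. I'll turn it clockwise by about 64° (head -1.5° to -65.5°).

```bash
python3 -m handwheel '[[0,0,0,0,0,0,8],[0,0,0,0,0,0,8],[0,0,0,0,0,0,8],[0,0,0,0,0,0,8],[0,0,0,0,0,0,8],[0,0,0,0,0,0,8],[0,0,0,0,0,0,8],[0,0,0,0,0,0,8],[0,0,0,0,0,0,0],[0,0,0,0,0,0,0]]' 35
python3 -c "
from h import *
to(.525,-.341,.03,-65.5)
s=ctrl.get_state();print(np.round(s['joint_positions'],2),s['torque'])
im,d=ctrl.get_image('scene')
cv2.imwrite('pics/s8.png',cv2.resize(im[270:420,60:260],None,fx=4,fy=4,interpolation=2))"
```

```text
time: 24.3
position: [0.5245, -0.3419, 0.0416]
tool_rot: [2.64, -1.698, 0.002]
ft_force: [3.4, -8.4, -9.4]
grip_width: 0.155
grip_force: 35.0
t 24.3 p [ 0.5245 -0.3419  0.0416] zt [-0.    -0.003 -1.   ] headx -65.5 f [ 3.4 -8.4 -9.4] w 0.0135 gf 35.0
shift [-0.0007 -0.0009  0.0116] turn_z 0.0
[ 0.54  0.38 -0.    1.69  0.    1.07 -2.18] [-1.72654615 -0.81859499 -0.01172033]
```

View pics/s8.png

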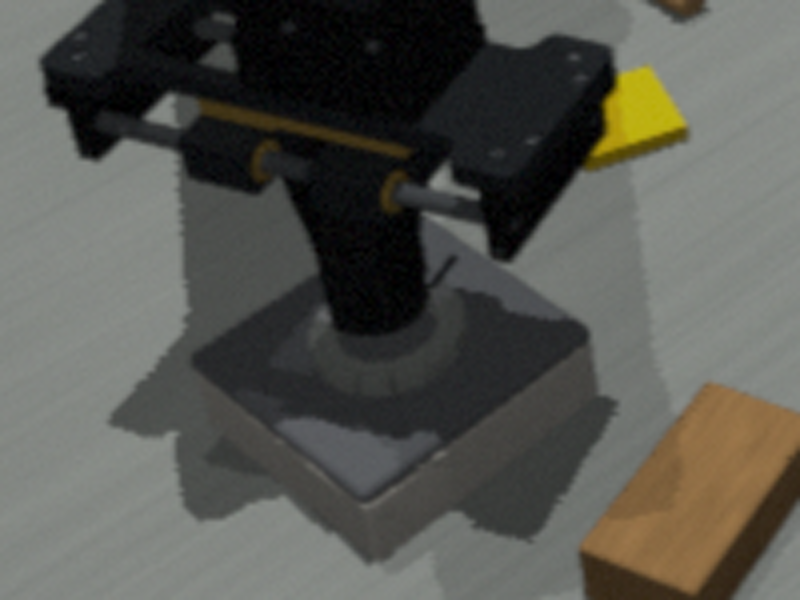

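The knob is turned and the long mark is visible behind it at about (440,270). I'll push it in.

```bash
python3 -m handwheel '[[0,0,0,0.004,0,0,0],[0,0,0,0.004,0,0,0],[0,0,0,0.004,0,0,0],[0,0,0,0.003,0,0,0],[0,0,0,0,0,0,0],[0,0,0,0,0,0,0]]' 35
```

```text
time: 25.1
position: [0.5246, -0.342, 0.0303]
tool_rot: [2.64, -1.698, 0.003]
ft_force: [-4.1, -3.5, 8.1]
grip_width: 0.15
grip_force: 35.0
```

It's back at its starting height, so the knob is in. I'll release it, rise and head for the switch box.

```bash
python3 -m handwheel '[[0.05,0,0,-0.001,0,0,0],[0.05,0,0,0,0,0,0],[0.05,0,0,0,0,0,0],[0.05,0,0,0,0,0,0],[0.05,0,0,-0.03,0,0,0],[0.05,0,0,-0.06,0,0,0],[0,0,0,-0.06,0,0,0],[0,0,0,-0.02,0,0,0],[0,0,0,0,0,0,0]]'
python3 -c "
from h import *
to(.444,.287,.2,37)"
```

```text
time: 26.22
position: [0.5262, -0.34, 0.2013]
tool_rot: [-2.644, 1.697, -0.006]
ft_force: [-0.3, -0.2, -0.7]
grip_width: 0.316
grip_force: 0.0
t 26.23 p [ 0.5262 -0.34    0.2013] zt [ 0.003 -0.002 -1.   ] headx -65.4 f [-0.3 -0.2 -0.7] w 0.0275 gf 0.0
shift [-6.043e-01 -1.863e-01 -3.000e-04] turn_z -102.4
```

```bash
python3 -m handwheel '[[0,0,0,0,0,0,-10.24],[0,0,0,0,0,0,-10.24],[0,0,0,0,0,0,-10.24],[0,0,0,0,0,0,-10.24],[0,0,0,0,0,0,-10.24],[0,0,0,0,0,0,-10.24],[0,0,0,0,0,0,-10.24],[0,0,0,0,0,0,-10.24],[0,0,0,0,0,0,-10.24],[0,0,0,0,0,0,-10.24]]'
python3 -c "
from h import *
to(.444,.287,.2,37)"
```

```text
time: 27.48
position: [0.5241, -0.3387, 0.1964]
tool_rot: [-2.973, -1.005, 0.004]
ft_force: [-0.7, -0.9, 0.3]
grip_width: 0.01
grip_force: 0.0
t 27.48 p [ 0.5241 -0.3387  0.1964] zt [-0.003  0.002 -1.   ] headx 37.3 f [-0.7 -0.9  0.3] w 0.0009 gf 0.0
shift [ 0.316  -0.546  -0.0018] turn_z 0.3
```

```bash
python3 -m handwheel '[[0,0.0287,-0.0496,0,0,0,0],[0,0.0287,-0.0496,0,0,0,0],[0,0.0287,-0.0496,0,0,0,0],[0,0.0287,-0.0496,0,0,0,0],[0,0.0287,-0.0496,0,0,0,0],[0,0.0287,-0.0496,0,0,0,0],[0,0.0287,-0.0496,0,0,0,0],[0,0.0287,-0.0496,0,0,0,0],[0,0.0287,-0.0496,0,0,0,0],[0,0.0287,-0.0496,0,0,0,0],[0,0.0287,-0.0496,0,0,0,0]]'
python3 -m handwheel '[[0,0,0,0,0,10,0],[0,0,0,0,0,10,0],[0,0,0,0,0,10,0],[0,0,0,0,0,10,0],[0,0,0,0,0,0,0],[0,0,0,0,0,0,0]]'
python3 - <<'E'
from h import *
s=ctrl.get_state();print(np.round(s['joint_positions'],2))
to(.444,.287,.2,37)
im,d=tiles(); P=cloud('top',d)
Q=P[215:285,430:505].reshape(-1,3)
q=Q[(Q[:,2]>.06)&(Q[:,2]<.1)]; print("knob",np.median(q[:,2]),cv2.minAreaRect((q[:,:2]*1000).astype(np.float32)))
im,d=ctrl.get_image("scene"); cv2.imwrite("pics/s9.png",im[60:260,300:560].repeat(3,0).repeat(3,1)); np.savez("pics/s9.npz",im=im,d=d)
E
```

```text
time: 28.85
position: [0.4475, 0.2872, 0.1972]
tool_rot: [2.979, 0.996, -0.004]
ft_force: [0.9, -0.1, 0.0]
grip_width: 0.004
grip_force: 0.0
time: 29.6
position: [0.4629, 0.2853, 0.1955]
tool_rot: [-2.787, -0.927, -0.682]
ft_force: [-1.3, 0.3, -0.2]
grip_width: 0.005
grip_force: 0.0
[-0.25 -0.28 -0.3   2.14 -0.13  0.8  -1.41]
t 29.6 p [0.4629 0.2853 0.1955] zt [ 0.378  0.255 -0.89 ] headx 37.2 f [-1.3  0.3 -0.2] w 0.0004 gf 0.0
shift [-0.0104 -0.0125 -0.0107] turn_z 0.2
[321. 223.] 4535 z 0.0132 [602.8  23. ] [319.7 108.1] 81.8
[371. 338.] 781 z 0.0035 [309.1 -96.9] [66.1 85.3] 89.0
knob 0.08062650195485323 ((524.9685668945312, -342.1004943847656), (27.54677391052246, 47.79754638671875), 28.119192123413086)
```

View pics/s9.png

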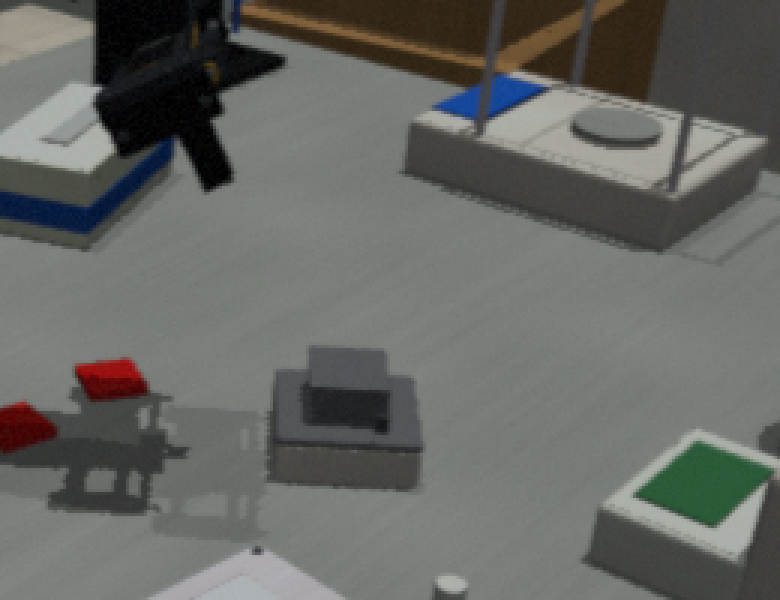

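The knob top is at 80.6 mm, so it is in. Tilt stopped at 27° because joint 2 is near its limit this close to the base. I'll move forward and down, then finish the tilt.

```bash
cat >> h.py <<'E'
B=np.array([.5313,.3533,0]);yw=np.radians(37.0)
BX=np.array([np.cos(yw),np.sin(yw),0]);BY=np.array([-np.sin(yw),np.cos(yw),0])
def box(x,y,z,tilt=40):
    "where the real tip is in the box frame (z from table), and shift/turn for it to reach x,y,z at the tilt"
    s=ctrl.get_state(); R=Ro.from_rotvec(s["tool_rot"]).as_matrix(); p=np.array(s["position"]); tp=p-.03*R[:,2]
    print("t",round(s["time"],2),"tip box",((tp-B)@np.c_[BX,BY,[0,0,1]]).round(4),"tilt",np.degrees(np.arccos(-R[2,2])).round(1),"zt",R[:,2].round(3),"f",np.round(s["ft_force"],1),"q",np.round(s["joint_positions"],2))
    t=np.radians(tilt); zt=np.sin(t)*BX-np.cos(t)*np.array([0,0,1]); Rg=np.c_[np.cross(-BY,zt),-BY,zt]
    print("shift(now axes) of reported tcp",(R.T@(B+x*BX+y*BY+[0,0,z]+.03*zt-p)).round(4),"turn deg",np.degrees(Ro.from_matrix(R.T@Rg).as_rotvec()).round(1))
E
python3 -c "
from h import *
box(-.075,0,.11)"
```

```text
t 29.7 tip box [-0.1088 -0.0139  0.2229] tilt 27.2 zt [ 0.38   0.254 -0.889] f [ 0.1 -0.  -0.1] q [-0.25 -0.28 -0.3   2.14 -0.13  0.8  -1.41]
shift(now axes) of reported tcp [-0.0148 -0.0176  0.1147] turn deg [ 1.5 12.8  0.2]
```

```bash
python3 -m handwheel '[[0,-0.005,-0.0059,0.038,0,0,0],[0,-0.005,-0.0059,0.038,0,0,0],[0,-0.0048,-0.0058,0.038,0,0,0],[0,0,0,0,0,0,0],[0,0,0,0,0,0,0]]'
python3 -c "
from h import *
box(-.075,0,.09)"
```

```text
time: 30.32
position: [0.4875, 0.3193, 0.0891]
tool_rot: [-2.788, -0.922, -0.688]
ft_force: [-0.3, 0.2, 0.7]
grip_width: 0.007
grip_force: 0.0
t 30.32 tip box [-0.0692 -0.      0.1158] tilt 27.3 zt [ 0.382  0.255 -0.888] f [-0.3  0.2  0.7] q [-0.24 -0.06 -0.38  2.19 -0.01  0.53 -1.56]
shift(now axes) of reported tcp [-0.0103 -0.0013  0.0195] turn deg [ 1.5 12.7  0.1]
```

```bash
python3 -m handwheel '[[0,-0.005,-0.001,0.01,0,0,0],[0,-0.005,0,0.0095,0,0,0],[0,0,0,0,0.7,6.4,0],[0,0,0,0,0.7,6.3,0],[0,0,0,0,0,0,0],[0,0,0,0,0,0,0]]'
python3 - <<'E'
from h import *
box(-.065,0,.053)
im,d=ctrl.get_image("scene"); P=cloud("scene",d)
m=(im.max(-1)<45)&(d>0); m[:60]=0
q=(P-B)@np.c_[BX,BY,[0,0,1]]
r=m&(abs(q[...,0]+.08)<.1)&(abs(q[...,1])<.12)&(q[...,2]>.044)
z=q[r]; i=np.argsort(z[:,2])[:12]; print(len(z),z[i].round(4))
u=proj("scene",B+BX*-.075+BY*0+[0,0,.09]); print(u)
a,b=map(int,u); cv2.imwrite("pics/s10.png",cv2.resize(im[b-60:b+75,a-70:a+130],None,fx=4,fy=4,interpolation=2))
E
```

```text
time: 31.08
position: [0.4865, 0.3216, 0.0671]
tool_rot: [-2.62, -0.884, -0.954]
ft_force: [0.4, -0.0, 0.5]
grip_width: 0.004
grip_force: 0.0
t 31.07 tip box [-0.0742  0.0016  0.0901] tilt 40.0 zt [ 0.512  0.387 -0.767] f [ 0.4 -0.   0.5] q [-0.36 -0.11 -0.25  2.41 -0.33  0.15 -1.23]
shift(now axes) of reported tcp [-0.0168  0.0016  0.0343] turn deg [-0.   0.   0.3]
2351 [[ 0.0085 -0.0315  0.0445]
 [-0.0185 -0.0299  0.0445]
 [-0.0141 -0.0341  0.0446]
 [-0.0164 -0.0343  0.0446]
 [-0.0119 -0.0341  0.0447]
 [ 0.0086 -0.0279  0.0451]
 [-0.0074 -0.0343  0.0451]
 [ 0.0129 -0.032   0.0451]
 [ 0.0016 -0.0333  0.0451]
 [-0.0029 -0.0339  0.0452]
 [-0.0163 -0.0309  0.0452]
 [-0.0141 -0.0307  0.0453]]
[383.45096274 173.66245985]
```

View pics/s10.png

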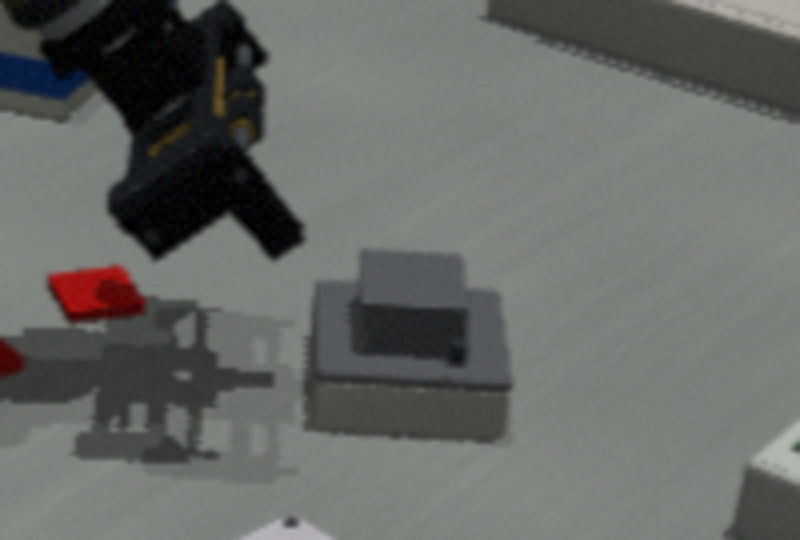

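The tip centre is at about (288,245) in the crop. I predicted (282,243) for an offset along the tool axis, so that model holds. Joints 4 and 6 are near their limits, so I'll reduce the tilt to 34° before going down.

```bash
python3 -m handwheel '[[0,0,0,0,0,-6,0],[0,0,0,0,0,0,0],[0,0,0,0,0,0,0]]'
python3 - <<'E'
from h import *
box(-.06,0,.053,34)
im,d=ctrl.get_image("scene"); P=cloud("scene",d)
q=(P-B)@np.c_[BX,BY,[0,0,1]]
s=ctrl.get_state(); R=Ro.from_rotvec(s["tool_rot"]).as_matrix(); p=np.array(s["position"])
T=(P-p)@R
m=(im.max(-1)<45)&(d>0)&(abs(T[...,0])<.025)&(abs(T[...,1])<.03)&(T[...,2]<.02)&(T[...,2]>-.09)
print(m.sum(),"tool z max pct",np.percentile(T[m][:,2],[90,95,99]).round(4),"x range",np.percentile(T[m][:,0],[3,97]).round(4),"y med",np.median(T[m][:,1]).round(4))
E
```

```text
time: 31.5
position: [0.4864, 0.32, 0.066]
tool_rot: [-2.692, -0.905, -0.823]
ft_force: [-0.4, -0.3, -0.5]
grip_width: 0.011
grip_force: 0.0
t 31.5 tip box [-0.0727  0.0005  0.0909] tilt 34.0 zt [ 0.447  0.336 -0.829] f [-0.4 -0.3 -0.5] q [-0.2  -0.08 -0.41  2.32 -0.17  0.31 -1.39]
shift(now axes) of reported tcp [-0.0106  0.0004  0.0385] turn deg [0.  0.  0.2]
142 tool z max pct [-0.0338 -0.0327 -0.0306] x range [-0.0068  0.0139] y med 0.0103
```

```bash
python3 -m handwheel '[[0,-0.0053,0,0.0193,0,0,0],[0,-0.0053,0,0.0192,0,0,0],[0,0,0,0,0,0,0],[0,0,0,0,0,0,0]]'
python3 -c "
from h import *
box(-.025,0,.053,34)"
```

```text
time: 32.05
position: [0.4957, 0.3279, 0.0282]
tool_rot: [-2.692, -0.907, -0.822]
ft_force: [0.2, 0.3, 0.9]
grip_width: 0.006
grip_force: 0.0
t 32.05 tip box [-0.0605  0.0011  0.0531] tilt 33.9 zt [ 0.446  0.336 -0.83 ] f [0.2 0.3 0.9] q [-0.19  0.03 -0.43  2.32 -0.03  0.2  -1.51]
shift(now axes) of reported tcp [0.0295 0.0012 0.0199] turn deg [0.  0.1 0.2]
```

```bash
python3 -m handwheel '[[0,0.0059,0.0002,0.0039,0,0,0],[0,0.0059,0.0002,0.0039,0,0,0],[0,0.0059,0.0002,0.0039,0,0,0],[0,0.0059,0.0002,0.0039,0,0,0],[0,0.0059,0.0002,0.0039,0,0,0],[0,0,0,0,0,0,0],[0,0,0,0,0,0,0]]'
python3 -c "
from h import *
box(-.010,0,.053,34)
im,d=ctrl.get_image('scene'); P=cloud('scene',d); q=(P-B)@np.c_[BX,BY,[0,0,1]]
m=(abs(q[...,0])<.045)&(abs(q[...,1])<.033)&(im.max(-1)>50)&(q[...,2]>.05)&(q[...,2]<.13); print(m.sum(),np.percentile(q[m][:,2],[5,50,95,99]).round(3))"
```

```text
time: 32.92
position: [0.5243, 0.3481, 0.0276]
tool_rot: [-2.693, -0.907, -0.82]
ft_force: [-1.2, -0.9, -2.9]
grip_width: 0.0
grip_force: 1.0
t 32.92 tip box [-0.0254  0.      0.0526] tilt 33.8 zt [ 0.445  0.335 -0.831] f [-1.2 -0.9 -2.9] q [-0.23  0.1  -0.4   2.24  0.11  0.21 -1.63]
shift(now axes) of reported tcp [0.0131 0.0001 0.0082] turn deg [0.  0.2 0.2]
357 [0.072 0.076 0.079 0.081]
```

```bash
python3 -m handwheel '[[0,0.0040,0,0.0027,0,0,0],[0,0.0038,0,0.0026,0,0,0],[0,0,0,0,0,0,0],[0,0,0,0,0,0,0]]'
python3 -c "
from h import *
box(-.010,0,.053,34)
im,d=ctrl.get_image('scene'); P=cloud('scene',d); q=(P-B)@np.c_[BX,BY,[0,0,1]]
m=(abs(q[...,0])<.045)&(abs(q[...,1])<.033)&(im.max(-1)>50)&(q[...,2]>.05)&(q[...,2]<.13); print(m.sum(),np.percentile(q[m][:,2],[5,50,95,99]).round(3))"
```

```text
time: 33.48
position: [0.5309, 0.353, 0.0269]
tool_rot: [-2.695, -0.907, -0.817]
ft_force: [-7.5, -6.1, 2.3]
grip_width: 0.005
grip_force: 5.5
t 33.48 tip box [-0.0171 -0.      0.0519] tilt 33.7 zt [ 0.443  0.333 -0.832] f [-7.5 -6.1  2.3] q [-0.25  0.12 -0.38  2.22  0.13  0.22 -1.66]
shift(now axes) of reported tcp [ 0.0067 -0.      0.003 ] turn deg [0.  0.3 0.2]
321 [0.072 0.078 0.085 0.086]
```

The horizontal force jumped to 10 N at x=-17 mm, which is where I predicted the toggle's back stop. The guard is up by about 0.23 rad. I'll push a little more and then back out.

```bash
python3 -m handwheel '[[0,0.0013,0,0.0009,0,0,0],[0,0,0,0,0,0,0]]'
python3 -m handwheel '[[0,-0.0083,0,-0.0056,0,0,0],[0,-0.0083,0,-0.0056,0,0,0],[0,-0.0083,0,-0.0056,0,0,0],[0,-0.0083,0,-0.0056,0,0,0],[0,-0.0083,0,-0.0056,0,0,0],[0,-0.0083,0,-0.0056,0,0,0],[0,0,0,-0.05,0,0,0],[0,0,0,-0.05,0,0,0],[0,0,0,0,0,0,0],[0,0,0,0,0,0,0]]'
python3 -c "
from h import *
box(-.1,0,.2,20)"
```

```text
time: 33.78
position: [0.5312, 0.3533, 0.0265]
tool_rot: [-2.697, -0.908, -0.815]
ft_force: [-14.3, -10.5, 10.2]
grip_width: 0.006
grip_force: 9.8
time: 35.02
position: [0.4435, 0.2873, 0.1087]
tool_rot: [-2.692, -0.91, -0.824]
ft_force: [0.4, -0.2, 0.5]
grip_width: 0.006
grip_force: 0.0
t 35.02 tip box [-0.1266  0.0002  0.1336] tilt 34.0 zt [ 0.447  0.335 -0.829] f [ 0.4 -0.2  0.5] q [-0.33 -0.29 -0.25  2.39 -0.23  0.46 -1.33]
shift(now axes) of reported tcp [ 0.0519  0.0005 -0.0411] turn deg [  0.1 -14.    0.3]
```

```bash
python3 - <<'E'
from h import *
im2,d2=ctrl.get_image('scene');Q=cloud('scene',d2)
for c in((.6024,.0232),(.615,.1123)):
    q=Q[(abs(Q[...,0]-c[0])<.05)&(abs(Q[...,1]-c[1])<.05)&(Q[...,2]>.018)&(Q[...,2]<.04)]
    print("tile",len(q),np.median(q[:,2]).round(4),cv2.minAreaRect((q[:,:2]*1000).astype(np.float32)))
q=(Q-B)@np.c_[BX,BY,[0,0,1]]
m=(abs(q[...,0])<.045)&(abs(q[...,1])<.033)&(q[...,2]>.05)&(q[...,2]<.13); r=q[m]; print("roof",np.percentile(r[:,2],[5,50,95,99]).round(4),np.percentile(r[r[:,2]>.068][:,0],[2,98]).round(4))
q=Q[(abs(Q[...,0]-.525)<.03)&(abs(Q[...,1]+.342)<.03)&(Q[...,2]>.065)]; print("knob",np.percentile(q[:,2],[50,95]).round(4))
cv2.imwrite("pics/s11.png",im2)
E
```

```text
tile 472 0.0213 ((605.9475708007812, 25.237411499023438), (52.7467041015625, 53.27119827270508), 82.84469604492188)
tile 409 0.0215 ((617.0604858398438, 113.75757598876953), (54.61492156982422, 53.69065856933594), 81.06314086914062)
roof [0.0545 0.0721 0.0741 0.0751] [-0.0291  0.029 ]
knob [0.0788 0.0816]
```

View pics/s11.png

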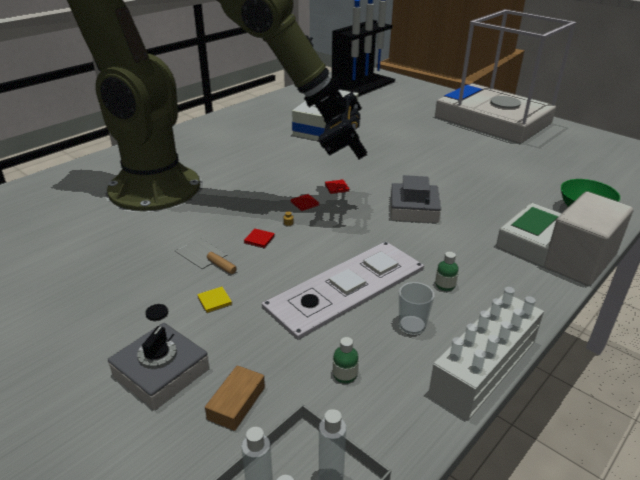

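The picture shows both tiles flat on their seats at (347,281) and (380,262). The guard is shut at (415,188), and the bottles and beaker are upright. Before handing in I'll check the knob angle numerically.

```bash
python3 - <<'E'
from h import *
def ang(d):
    P=cloud("top",d)[215:285,430:505].reshape(-1,3); q=P[(P[:,2]>.074)&(P[:,2]<.09)&(np.hypot(P[:,0]-.525,P[:,1]+.342)<.03)][:,:2]
    w,v=np.linalg.eigh(np.cov(q.T)); print(len(q),q.mean(0).round(4),np.degrees(np.arctan2(v[1,1],v[0,1])),np.sqrt(w*12).round(4))
ang(np.load("pics/top0.npz")["d"]); ang(ctrl.get_image("top")[1])
E
```

```text
119 [ 0.5257 -0.3404] 177.97207571796056 [0.0153 0.047 ]
110 [ 0.5254 -0.3404] 113.93830420231139 [0.0143 0.047 ]
```

The knob turned 64° to about 1.21 rad and is in. Handing in.

```bash
python3 -c "
from h import *
print(ctrl.close_job())"
```

```text
the job is handed in; nothing more can be done
None
```

I handed the job in with both tiles flat on their seats, the timer knob pushed in at the run notch, the guard shut, and the bottles and beaker upright; the hand-in returned no verdict. The toggle is hidden under the guard, so I inferred it is on from it hitting its back stop.

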